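# Load a masking-paper roll into a sprung-arm dispenser

### The arm

A 6-joint arm with a two-finger parallel gripper is mounted at the origin on the work surface. World frame = base frame: x ahead of the robot, y to its left, z up, the work surface at z = 0. Lengths are in m, angles in rad, forces in N, time in s.
With the tool pointing down it reaches from about 0.325 to 0.9 m from the base axis. Payload 6.1 kg.
Tool frame: the origin (TCP) lies midway between the tips of the shut fingers; the grasp point (between the pads) lies 19 mm behind it; z points along the fingers, y is the line along which they close (so a half turn about z gives the same grasp; the last joint's range is limited). The gripper opens to 85 mm and grips with 20 to 120 N. Pads are 22 mm wide; open, the fingers measure 114 mm over their backs; the gripper's body (76 mm by 85 mm) begins 54 mm behind the grasp point. The pads swing forward as they close: fully open they stand 13 mm farther back than shut.
Start: joints at [1.081, 0.22, 1.526, -0, 1.395, -0.126], TCP at [0.222, 0.584, 0.231] pointing down, gripper open.
Joint ranges: [-2.98, 2.98], [-0.91, 2.08], [0.09, 2.57], [-1.24, 4.39], [0.2, 2.65], [-2.68, 2.68]. Speed limits (rad/s): [2.57, 2.57, 3.01, 3.14, 3.14, 3.14].

### API

Orientations are given as [roll, pitch, yaw] about the fixed x, y, z axes, in that order (R = Rz(yaw) Ry(pitch) Rx(roll)).
In Python, from plant import movep, move_l, set_joints, gripper_to, hold, inverse_kinematics, observe, get_image, get_calibration, Unreachable, job_done gives the robot as it stands. Calls block until the motion is done:
- movep(position, orientation): joint-space move of the TCP to a pose.
- move_l(position, feed=0.15, rotation=None, max_force=None): straight line of the TCP; rotation=None keeps the orientation; feed is the mean speed in m/s. With max_force (N) it stops when the force on the tool has changed by that much, and returns True; else False.
- set_joints(angles): joint-space move.
- gripper_to(opening, f_grip=None): finger opening in m; f_grip is the grip in N (None keeps the last); returns when the fingers have stopped.
- hold(seconds).
- inverse_kinematics(position, orientation): joint angles nearest the present ones, or None.
- observe(): the state.
- get_image(name): name is "scene" or "side" or "wrist"; returns (picture, depth): 400x640x3 uint8, red, green, blue; 400x640 float32, m along the optical axis (not along the pixel's ray), 0 where there is no reading.
- get_calibration(name): a dict with "intrinsics" (3x3 intrinsics, pixels), "world_from_camera" (4x4, takes a point from camera to world coordinates). Camera axes: x right, y down, z forward; pixel columns grow to the right and rows downward; lengths in m; the calibration is good to about 2 mm. The wrist camera is an equidistant fisheye: a pixel r from the principal point sees the ray r / f radians off the axis. A picture is of the moment at which its call begins: read the wrist's pose just before it. get_calibration takes no time and is no camera call; for the wrist camera it gives the pose at the moment of the call.
A pose or a line that the arm cannot do raises Unreachable and nothing moves.
- job_done(): hands the job in; it is judged then, once.
The state is a dict: "time_s": time; "q": joint angles; "joint_velocities": joint speeds; "joint_torque": joint torques, N m; "eef_pos": TCP position; "tcp_rot": TCP orientation; "ft_force": force on the tool from outside, world axes, zero at the start; "torque": the same for the moment, N m; "opening": finger opening in m; "grasp_force": force on a finger pad.
Only numpy, scipy, OpenCV 4.12 (cv2) and the standard library are available. Lean on these libraries where they do the work, as an engineer would, in place of code of your own. Each camera call takes 0.05 s, during which the arm holds its last target. There are 200 camera calls.

### The job

Load the brown masking-paper roll into the blue bench dispenser so that it hangs level on both of the dispenser's black cones, held there by the sprung orange arm alone. The orange arm gives outward and springs back, so ease it open with the roll and never force or jam the roll against the dispenser. Leave the white roll and the other things on the bench as they are.

Things in the scene. Friction and masses are not known exactly. Their poses are not given: they have to be found in the camera images.
- dispenser: Masking-paper dispenser, fixed to the bench: blue base plate 220 (x) by 360 (y) mm, 14 mm high, with a guide bar along its y axis and a toothed steel cutter bar at its front (x -109 to -88 mm, below 52 mm). Origin: centre of its underside, on the bench; z up, +x away from the robot. A grey yoke on the guide bar carries two upright arms that face each other along y.
- cone_axis_mid (a point): Fixed point on the axis of the two cones, over the base's middle, 130 mm above the bench; axes as the dispenser's. The yoke with both arms was clamped with its middle anywhere from -32 to +32 mm along y from this point; it stays put, but where is not reported: see it or feel it. Each arm: plate 36 mm wide in x, top 148 mm above the bench, flange 40 mm across, black core cone 14 mm long.
- grey_side (a point): Point on the cone axis at y = +90 mm, where the flange face of the rigid grey arm is when the yoke stands at its middle (add the yoke's setting). Its cone, 32 mm across at the flange and 18 at the tip, points to -y, tip 14 mm from the flange face. The loaded roll's end rests on this flange.
- orange_side (a point): Point on the cone axis at y = -90 mm, where the orange arm's flange face is with a roll loaded, yoke at its middle. This arm, hinged at its foot (94 mm below, axis along x), is sprung inward: at rest its flange is 8 mm further +y; it yields to -y: about 4 N at rest, 6 N loaded, 10 N when 17 mm out, 15 N at its stop, 33 mm out. Same cone, pointing +y. A level roll passes when 18 mm or more out.
- paper_roll_center (a point): Centre of the brown masking-paper roll, 180 mm long, 56 mm across, about 0.36 kg, open grey core 35 mm across right through it. Its x axis is the roll's own axis. It lies in one of the two troughs of the rack, its centre 46 mm above the bench. Either end may go on either cone.
- white_roll_center (a point): Centre of the white paper roll of the same size, with a brown core, in the other trough: leave it.
- roll_rack: Plywood roll rack, fixed, 200 (x) by 230 (y) mm; origin at the centre of its underside. Two troughs along its x axis at y = -55 and +55 mm, each made of two grey rails whose tops are 22 mm above the bench, outer edges 25 mm either side of the trough's middle.
- putty_knife: Putty knife, 240 mm, black handle, lying on the bench to the left; bystander.
- flat_brush: Flat paint brush, 200 mm, lying on the bench to the right; bystander.
- sanding_block: Cork sanding block, 100 x 62 x 35 mm, behind the dispenser; bystander.
- tape_roll: Roll of blue masking tape, 92 mm across, 36 mm high, lying flat towards the back; bystander.
- filler_tin: Filler tin with yellow label, 84 mm across, 100 mm high, towards the back; bystander.
- paper_roll: The brown masking-paper roll as a body (same origin and axes as its centre).
Mind the look-alikes: they are no part of the job. Of the things that look like the paper_roll, the smaller one is meant.

How it is judged:
At the end, for the whole second after the job is handed in: The brown roll hangs at rest on both cones: its axis within 0.04 rad of the dispenser's y axis, its centre within 5 mm of the cone axis in x, 124 to 135 mm above the bench and within 45 mm of the dispenser's middle along y (angle between the x axis of paper_roll_center and the y axis of dispenser, either way round below 0.04 rad and x of paper_roll_center in the frame of dispenser between -0.005 and 0.005 m and z of paper_roll_center in the frame of dispenser between 0.124 and 0.135 m and y of paper_roll_center in the frame of dispenser between -0.045 and 0.045 m and linear speed of paper_roll below 0.02 m/s); the robot touches nothing.
It fails at once if the roll is forced against the dispenser (more than 40 N) (contact force between dispenser and paper_roll above 40 N).
It fails at once if the white roll or another bystander is moved by more than 30 mm (distance of any of white_roll_center, putty_knife, flat_brush, sanding_block, tape_roll, filler_tin from where it was at the start of the episode above 0.03 m).
It also fails if it takes over 67 s, if anything falls off the work surface, if the arm or the gripper's body presses on something with over 40 N, if the wrist force passes 120 N, or if a joint passes its speed limit or range.

## Working session

There is one attempt and no reset: what is moved stays moved. The work goes in short steps, each a Python script; the robot and the scene stay as the last script left them, time stands still between calls to the robot, and variables do not carry over. Pictures are saved under pics/ and viewed, at most 10 in all, crops included, and the job is handed in when it is done.

```bash
ls; mkdir -p pics; python3 - <<'E'
from plant import *
import cv2,numpy as np
for n in ("scene","side"):
    p,d=get_image(n); cv2.imwrite(f"pics/{n}0.png",p[:,:,::-1]); np.savez(f"{n}0.npz",p=p,d=d)
    c=get_calibration(n); print(n,np.round(c["intrinsics"],1).tolist(),np.round(c["world_from_camera"],3).tolist(),(d>0).mean())
print(observe())
E
```

```text
pics
scene [[403.9, 0.0, 320.3], [0.0, 403.9, 199.7], [0.0, 0.0, 1.0]] [[-0.419, 0.514, -0.748, 1.397], [0.908, 0.248, -0.339, 0.414], [0.011, -0.821, -0.571, 0.787], [0.0, 0.0, 0.0, 1.0]] 0.9803984375
side [[361.2, 0.0, 319.0], [0.0, 361.2, 203.0], [0.0, 0.0, 1.0]] [[0.999, -0.025, 0.032, 0.484], [-0.04, -0.721, 0.692, -0.705], [0.006, -0.692, -0.721, 0.874], [0.0, 0.0, 0.0, 1.0]] 0.99590234375
{'time_s': 0.1, 'q': array([ 1.08089790e+00,  2.21162248e-01,  1.52751662e+00,  1.44244692e-05,
        1.39470422e+00, -1.26085793e-01]), 'joint_velocities': array([ 0.00141213, -0.00115383, -0.00229535, -0.00100661,  0.00031384,
        0.00079029]), 'joint_torque': array([ 1.13081762e-03, -4.98244965e+01, -3.90547335e+01, -1.32363307e-04,
        5.62909278e-03,  6.36575933e-06]), 'eef_pos': array([0.22212752, 0.58360171, 0.23028881]), 'tcp_rot': array([-3.13981822e+00, -2.39234912e-04,  2.77777727e+00]), 'ft_force': array([ 0.45362547,  0.11436212, -0.34028414]), 'torque': array([-0.02537939, -0.074279  ,  0.04171369]), 'grasp_force': 0.0, 'opening': 0.08550520411600379}
```

View pics/scene0.png

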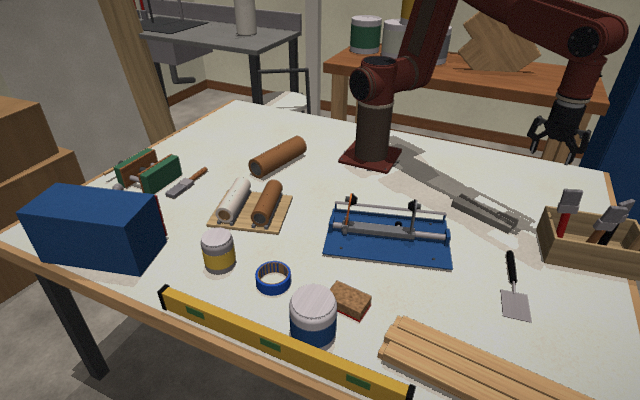

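View pics/side0.png

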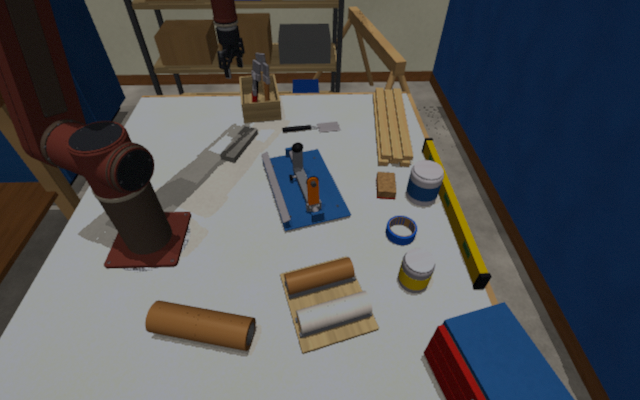

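The things that could be taken for the roll are the brown roll in the rack at side (320,275) / scene (267,203), the larger brown roll lying loose at side (202,325) / scene (278,157), and the white roll at side (335,313). By the description I choose the one in the rack. The dispenser is at side (305,187), with the orange arm at (313,190) and the grey arm at (297,155).

```bash
cat > h.py <<'E'
import numpy as np,cv2
from plant import *
def cloud(n,p,d,c=None):
    c=c or get_calibration(n);K=c["intrinsics"];T=np.array(c["world_from_camera"])
    v,u=np.mgrid[:400,:640];P=np.stack([(u-K[0][2])/K[0][0]*d,(v-K[1][2])/K[1][1]*d,d],-1)
    return P@T[:3,:3].T+T[:3,3]
def load(n):
    z=np.load(n+"0.npz");return z["p"],z["d"],cloud(n,z["p"],z["d"]),cv2.cvtColor(z["p"],cv2.COLOR_RGB2HSV)
E
python3 - <<'E'
from h import *
for n,box,rb in (("side",(255,140,355,235),(282,256,358,294)),("scene",(318,185,458,270),(248,178,286,228))):
    p,d,W,H=load(n)
    u0,v0,u1,v1=box; s=np.s_[v0:v1,u0:u1]; w=W[s];h=H[s]
    m=(h[...,0]>100)&(h[...,0]<125)&(h[...,1]>120)&(w[...,2]>0.004)&(w[...,2]<0.024)
    q=w[m]; r=cv2.minAreaRect(q[:,:2].astype(np.float32)*1000); print(n,"base",m.sum(),np.round(r[0],1),np.round(r[1],1),round(r[2],2),"z",np.median(q[:,2]))
    o=(h[...,0]<18)&(h[...,1]>170)&(w[...,2]>0.05); print(" orange",o.sum(),np.round(np.percentile(w[o],[5,50,95],axis=0),3).tolist())
    hi=(w[...,2]>0.1)&(w[...,2]<.16)&(d[s]>0)
    print(" high",np.round(w[hi][::max(1,hi.sum()//12)],3).tolist())
    u0,v0,u1,v1=rb; s=np.s_[v0:v1,u0:u1]; w=W[s];h=H[s]
    m=(h[...,0]<20)&(h[...,1]>90)&(w[...,2]>0.045)&(w[...,2]<.09); q=w[m]
    r=cv2.minAreaRect(q[:,:2].astype(np.float32)*1000); print(" roll",m.sum(),np.round(r[0],1),np.round(r[1],1),round(r[2],2),"top",np.percentile(q[:,2],98))
    t=q[q[:,2]>np.percentile(q[:,2],98)-.006]; r=cv2.minAreaRect(t[:,:2].astype(np.float32)*1000); print(" rolltop",np.round(r[0],1),np.round(r[1],1),round(r[2],2), np.round(t.mean(0),4))
p=load("side")[0]; cv2.imwrite("pics/crop.png",cv2.resize(p[130:360,140:400],None,fx=2.6,fy=2.6,interpolation=2)[:,:,::-1])
E
```

```text
side base 2874 [470.5 210.7] [215.1 358.7] 14.79 z 0.011859349149748066
 orange 235 [[0.486, 0.087, 0.054], [0.499, 0.093, 0.097], [0.514, 0.101, 0.144]]
 high [[0.444, 0.275, 0.145], [0.464, 0.271, 0.139], [0.464, 0.263, 0.137], [0.463, 0.259, 0.131], [0.463, 0.258, 0.124], [0.439, 0.269, 0.103], [0.512, 0.109, 0.136], [0.511, 0.098, 0.137], [0.505, 0.092, 0.136], [0.499, 0.085, 0.134], [0.496, 0.082, 0.128], [0.496, 0.093, 0.109], [0.502, 0.093, 0.101]]
 roll 1333 [ 509.5 -179.8] [181.9  53.9] 14.54 top 0.07346700215525642
 rolltop [ 509.  -179.8] [179.8  38.1] 14.91 [ 0.5068 -0.1791  0.0704]
scene base 4305 [469.2 212.4] [218.4 355.8] 15.68 z 0.01457449327866589
 orange 42 [[0.503, 0.098, 0.061], [0.514, 0.102, 0.114], [0.518, 0.106, 0.146]]
 high [[0.488, 0.098, 0.145], [0.502, 0.088, 0.138], [0.503, 0.11, 0.141], [0.507, 0.094, 0.132], [0.506, 0.109, 0.132], [0.45, 0.257, 0.139], [0.457, 0.267, 0.142], [0.461, 0.279, 0.145], [0.517, 0.101, 0.12], [0.464, 0.265, 0.133], [0.465, 0.279, 0.135], [0.466, 0.274, 0.127], [0.466, 0.277, 0.107]]
 roll 631 [ 508.1 -172.3] [186.2  53.8] 14.24 top 0.07566753416994942
 rolltop [ 508.4 -173.7] [186.2  35.8] 14.38 [ 0.5152 -0.1723  0.0727]
```

View pics/crop.png

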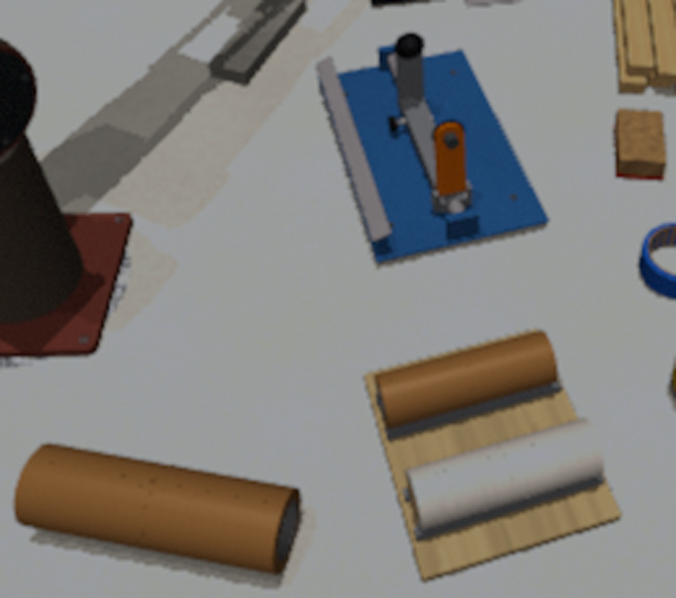

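The crop shows the slim brown roll in the rack at about (465,375), with the grey core showing at its end, and the larger roll loose at (155,505). The rack one is right. Next I look down over the dispenser and the rack with the wrist camera.

```bash
cat >> h.py <<'E'
def wcloud(c,d):
    K=np.array(c["intrinsics"]);T=np.array(c["world_from_camera"])
    v,u=np.mgrid[:400,:640];a=(u-K[0,2])/K[0,0];b=(v-K[1,2])/K[1,1];r=np.hypot(a,b)+1e-9
    k=np.where(r<1.4,np.tan(np.minimum(r,1.4))/r,0);P=np.stack([a*k*d,b*k*d,d],-1)
    return P@T[:3,:3].T+T[:3,3]
def look(name):
    c=get_calibration("wrist");p,d=get_image("wrist");cv2.imwrite(f"pics/{name}.png",p[:,:,::-1])
    W=wcloud(c,d);np.savez(name+".npz",p=p,d=d,W=W,K=c["intrinsics"],T=c["world_from_camera"]);return p,d,W
D=np.pi/180
E
python3 - <<'E'
from h import *
movep([.46,.2115,.36],[np.pi,0,105.3*D]); hold(.3); look("wd")
movep([.509,-.178,.25],[np.pi,0,14.6*D]); hold(.3); look("wr")
print(observe()["time_s"],observe()["q"])
a=cv2.imread("pics/wd.png");b=cv2.imread("pics/wr.png");cv2.imwrite("pics/w2.png",cv2.resize(np.vstack([a,b]),(480,600)))
E
```

```text
3.9917 [-4.81669555e-01  2.29426218e-03  1.72776629e+00  2.48944112e-05
  1.41116603e+00  8.33240890e-01]
```

View pics/w2.png

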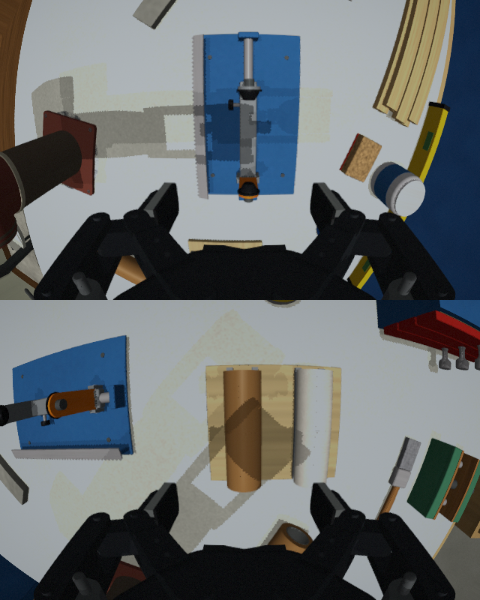

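The upper picture (wrist over the dispenser) shows the base centred at about (250,115) in the picture, the grey flange near (248,88) and the orange arm near (248,187). The lower one shows the brown roll at (242,430) in its trough, with the white one to its right.

```bash
python3 - <<'E'
from h import *
z=np.load("wd.npz");W=z["W"];h=cv2.cvtColor(z["p"],cv2.COLOR_RGB2HSV)
m=(h[...,0]>98)&(h[...,0]<125)&(h[...,1]>120)&(W[...,2]>0.004)&(W[...,2]<0.026)&(abs(W[...,0]-.47)<.2)&(abs(W[...,1]-.21)<.25)
m=cv2.morphologyEx(m.astype(np.uint8),cv2.MORPH_OPEN,np.ones((3,3)))>0
q=W[m];r=cv2.minAreaRect(q[:,:2].astype(np.float32)*1000);print("base",r,np.median(q[:,2]))
# in dispenser frame
c0=np.array(r[0])/1000;a=(r[2] if r[1][0]<r[1][1] else r[2]-90)*D;print("yaw",a/D)
R=np.array([[np.cos(a),np.sin(a)],[-np.sin(a),np.cos(a)]])
L=W.copy();L[...,:2]=(W[...,:2]-c0)@R.T
hi=(L[...,2]>.105)&(L[...,2]<.16)&(abs(L[...,0])<.06)&(abs(L[...,1])<.17)
P=L[hi]*1000;V=h[...,2][hi];S=h[...,1][hi]
for y in range(-140,100,4):
    k=(P[:,1]>=y)&(P[:,1]<y+4)
    if k.sum()>2: print(y,k.sum(),"x",np.round(np.percentile(P[k,0],[2,50,98])),"zmax",round(P[k,2].max()),"V",np.median(V[k]),"S",np.median(S[k]))
z=np.load("wr.npz");W=z["W"];h=cv2.cvtColor(z["p"],cv2.COLOR_RGB2HSV)
near=(abs(W[...,0]-.51)<.13)&(abs(W[...,1]+.178)<.045)
m=near&(W[...,2]>.045)&(W[...,2]<.09)&(h[...,1]>70);q=W[m]
print("roll",cv2.minAreaRect(q[:,:2].astype(np.float32)*1000),q[:,2].max())
E
```

```text
base ((475.7428894042969, 212.822998046875), (201.7053985595703, 357.51806640625), 15.338499069213867) 0.014511746170330964
yaw 15.338499069213865
-132 25 x [-15. -10.  -2.] zmax 140 V 79.0 S 16.0
-128 27 x [-15.  -8.  -2.] zmax 139 V 74.0 S 14.0
-124 3 x [-4.  7. 10.] zmax 140 V 114.0 S 23.0
-120 63 x [-25.  -7.   9.] zmax 149 V 155.0 S 196.0
-116 80 x [-28. -10.  11.] zmax 149 V 97.0 S 183.0
-112 135 x [-27.  -9.  10.] zmax 152 V 20.0 S 40.0
-108 83 x [-22.  -9.   5.] zmax 146 V 22.0 S 35.0
-104 73 x [-20.  -9.   3.] zmax 145 V 23.0 S 39.0
-100 86 x [-16.  -8.   1.] zmax 139 V 18.0 S 60.0
44 24 x [-16.  -8.   1.] zmax 141 V 21.0 S 19.5
48 59 x [-20.  -8.   3.] zmax 143 V 19.0 S 35.0
52 88 x [-21.  -9.   4.] zmax 146 V 19.0 S 40.0
56 78 x [-23.  -8.   6.] zmax 151 V 20.0 S 43.0
60 105 x [-28. -10.  10.] zmax 151 V 40.0 S 22.0
64 116 x [-24.  -7.   9.] zmax 150 V 114.0 S 13.0
68 39 x [-15.  -8.  -1.] zmax 139 V 74.0 S 15.0
72 52 x [-15.  -8.  -1.] zmax 139 V 69.5 S 14.0
76 38 x [-15.  -8.  -1.] zmax 139 V 77.0 S 14.0
roll ((508.6651611328125, -177.30950927734375), (180.56748962402344, 55.494781494140625), 15.286660194396973) 0.07588747367905019
```

```bash
python3 - <<'E'
from h import *
gripper_to(.085)
movep([.5087,-.1773,.12],[np.pi,0,15.3*D])
print(move_l([.5087,-.1773,.024],.08,max_force=15))
o=observe();print(o["eef_pos"],o["ft_force"])
gripper_to(.045,90);hold(.3)
o=observe();print(o["opening"],o["grasp_force"],o["ft_force"],o["eef_pos"])
move_l([.5087,-.1773,.10],.08)
hold(.3);o=observe();print(o["opening"],o["grasp_force"],o["ft_force"],o["torque"])
move_l([.5087,-.1773,.26],.2)
hold(.2);o=observe();p,d,W=look("held");print(o["eef_pos"],o["tcp_rot"],o["time_s"])
z=np.load("held.npz");e=o["eef_pos"];ps=o["tcp_rot"][2]
R=np.array([[np.cos(ps),np.sin(ps)],[np.sin(ps),-np.cos(ps)]])
T=W.copy();T[...,:2]=(W[...,:2]-e[:2])@R.T;T[...,2]-=e[2]
h=cv2.cvtColor(p,cv2.COLOR_RGB2HSV)
m=(abs(T[...,0])<.12)&(abs(T[...,1])<.05)&(T[...,2]>.015)&(T[...,2]<.07)&(h[...,1]>90)&(h[...,0]<20)&(d>0)
q=T[m]*1000
for x in range(-100,110,10):
    k=(q[:,0]>=x)&(q[:,0]<x+10)
    if k.sum()>10: print(x,k.sum(),"y",np.round(np.percentile(q[k,1],[1,50,99]),1),"z",np.round(np.percentile(q[k,2],[5,98]),1))
print("xext",q[:,0].min(),q[:,0].max())
E
```

```text
False
[ 0.50926701 -0.17756338  0.02465937] [0.36121037 0.09567829 0.16505568]
0.05383845533007935 92.42792699486017 [-4.36414871  7.33069105 12.52037872] [ 0.50876621 -0.17603369  0.0253878 ]
0.05390856942003814 94.83521394431591 [-0.12963151  0.15831179 -2.49212456] [ 0.03310944 -0.00350357 -0.027739  ]
[ 0.50798105 -0.17695903  0.25829187] [-3.13964454e+00  2.20062431e-03  2.67030042e-01] 9.4
-30 53 y [-24.1  27.1  29.3] z [27.6 35.2]
-20 846 y [-23.7   2.1  28.1] z [32.2 48.5]
-10 2363 y [-24.3   2.   27.7] z [34.2 48.8]
0 2774 y [-24.2   1.7  27.6] z [34.  48.8]
10 3093 y [-23.5   1.7  27.3] z [34.6 48.9]
20 3420 y [-23.2   1.7  26.8] z [35.  48.9]
30 3786 y [-23.4   1.7  27. ] z [35.  48.9]
40 4074 y [-23.3   1.7  26.8] z [35.3 48.8]
50 4304 y [-23.3   1.7  26.8] z [35.1 48.8]
60 4443 y [-23.2   1.7  26.9] z [35.3 48.9]
70 4440 y [-23.7   1.4  26.6] z [35.1 48.8]
80 4190 y [-23.6   1.7  26.5] z [35.1 48.8]
xext -32.83824130553211 90.0008707530082
```

View pics/held.png

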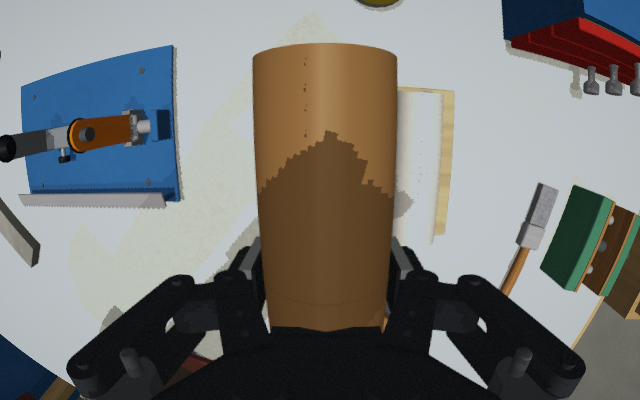

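The roll is held straight. Its axis appears about 1.7 mm off in tool y, which is camera bias. I now go above the dispenser and measure the grey cone relative to the held roll in the same view.

```bash
cat >> h.py <<'E'
C0=np.array([.4665,.2105]);A=15.34*D
def w2(x,y): return C0+np.array([x*np.cos(A)-y*np.sin(A),x*np.sin(A)+y*np.cos(A)])
E
python3 - <<'E'
from h import *
p=w2(0,-.095)
movep([*p,.194],[np.pi,0,A+np.pi/2]);hold(.4)
o=observe();img,d,W=look("near");print(o["eef_pos"],p,o["tcp_rot"],o["time_s"],o["ft_force"])
e=o["eef_pos"];ps=o["tcp_rot"][2]
R=np.array([[np.cos(ps),np.sin(ps)],[np.sin(ps),-np.cos(ps)]])
T=W.copy();T[...,:2]=(W[...,:2]-e[:2])@R.T
T*=1000;h=cv2.cvtColor(img,cv2.COLOR_RGB2HSV)
roll=(abs(T[...,0])<100)&(abs(T[...,1])<40)&(T[...,2]>195)&(T[...,2]<260)&(h[...,0]<20)&(h[...,1]>90);q=T[roll]
for x in (30,70): 
    k=(q[:,0]>=x)&(q[:,0]<x+15);print("roll",x,np.percentile(q[k,1],[1,50,99]),q[k,2].max())
print("far end",q[:,0].max())
m=(T[...,2]>110)&(T[...,2]<160)&(T[...,0]>100)&(T[...,0]<200)&(abs(T[...,1])<40);P=T[m]
for x in range(100,200,2):
    k=(P[:,0]>=x)&(P[:,0]<x+2)
    if k.sum()>5: print(x,k.sum(),np.round(np.percentile(P[k,1],[1,50,99]),1),np.round(P[k,2].max(),1))
E
```

```text
[0.49183801 0.11840387 0.19406356] [0.49163191 0.11888457] [3.14146651e+00 4.32204589e-05 1.83741634e+00] 11.0167 [ 0.84238217 -0.02128915 -3.24615978]
roll 30 [-25.2601499   -0.2455493   24.72704991] 243.99286166513798
roll 70 [-25.44692742  -0.54851697  24.68295975] 244.23405214253114
far end 88.23024256504308
140 213 [-7.6  0.9  9.2] 140.5
142 44 [-9.1  4.2 11.2] 138.7
```

View pics/near.png

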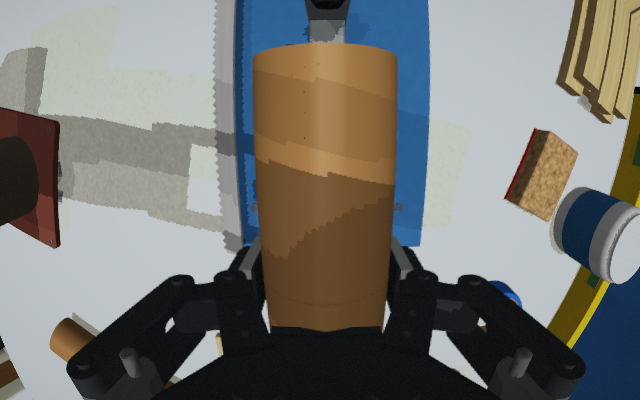

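The held roll's axis is at -0.3 mm in tool y. The grey cone (tip visible at the top, about (325,5)) sits +1.1 mm in dispenser x from it, with its tip 52 mm ahead of the roll's end. I correct for that, descend yawed with the orange end first, and push the arm open.

```bash
cat >> h.py <<'E'
C0=np.array([.4676,.2108]);YS=-.0296
def pose(e,th,z,dx=0):   # orange-end y (mm, yoke frame), yaw deg, roll axis height mm
    t=th*D;x=-3*min(th,18)/18+dx-90*np.sin(t);y=e+90*np.cos(t)
    return [*w2(x/1000,y/1000+YS),(z-21)/1000],[np.pi,0,A+np.pi/2+t]
def go(e,th,z,feed=.03,mf=None,dx=0):
    p,r=pose(e,th,z,dx);b=move_l(p,feed,r,mf);o=observe();f=o["ft_force"]
    fd=[f[0]*np.cos(A)+f[1]*np.sin(A),-f[0]*np.sin(A)+f[1]*np.cos(A),f[2]]
    d=np.array(o["eef_pos"])-p
    print(e,th,z,"hit" if b else "ok","F",np.round(fd,1),"M",np.round(o["torque"],2),"err",np.round(d*1000,1),"t",round(o["time_s"],1));return b
E
python3 - <<'E'
from h import *
p,r=pose(-58,22,240);movep(p,r)
ok=not go(-58,22,160,.1,15) and not go(-58,22,127.5,.05,12)
if ok:
    for e,th in ((-75,22),(-85,21),(-95,20),(-104,19),(-111.5,18)):
        if go(e,th,127.5,.03,22): break
E
```

```text
-58 22 160 ok F [-0.6 -0.1 -2.5] M [-0.03  0.   -0.01] err [0.6 0.1 0.6] t 12.5
-58 22 127.5 ok F [ 0.5 -1.1 -3.1] M [ 0.03 -0.07 -0.  ] err [0.1 0.1 0.1] t 13.3
-75 22 127.5 ok F [ 1.   5.2 -3. ] M [0.61 0.1  0.14] err [0.  0.4 0.1] t 14.0
-85 21 127.5 ok F [ 0.6  7.9 -2.7] M [0.86 0.07 0.13] err [0.  0.8 0.2] t 14.5
-95 20 127.5 ok F [-2.1  9.9 -0.4] M [ 1.27  0.57 -0.02] err [-0.9  1.3 -0. ] t 14.9
-104 19 127.5 ok F [-1.2 14.2 -0.4] M [2.06 0.69 0.15] err [-1.   2.4  0.1] t 15.4
-111.5 18 127.5 ok F [-0.4 17.1  0.4] M [2.71 0.7  0.23] err [-1.1  3.2  0.1] t 15.8
```

```bash
python3 - <<'E'
from h import *
p,d=get_image("side");q,d=get_image("scene")
a=cv2.resize(p[120:240,240:370],(650,600),interpolation=2);
cv2.imwrite("pics/push.png",np.hstack([cv2.resize(p[120:240,240:370],(390,360),interpolation=2),cv2.resize(q[160:280,320:450],(390,360),interpolation=2)])[:,:,::-1])
go(-111.5,18,127.5);print(observe()["opening"])
E
```

```text
-111.5 18 127.5 ok F [-0.3 16.8 -0. ] M [2.72 0.75 0.25] err [-1.2  3.3  0.1] t 16.1
0.05369730841194361
```

View pics/push.png

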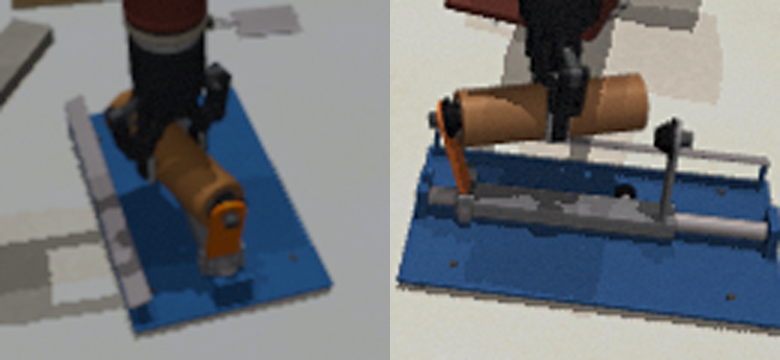

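```bash
python3 - <<'E'
from h import *
for th in (15,12,9,6,3,0):
    if go(-113,th,127.5,.03,9): break
print(observe()["opening"])
p,d=get_image("side");q,d=get_image("scene")
cv2.imwrite("pics/rot.png",np.hstack([cv2.resize(p[120:240,240:370],(390,360),interpolation=2),cv2.resize(q[160:280,320:450],(390,360),interpolation=2)])[:,:,::-1])
E
```

```text
-113 15 127.5 ok F [-0.9 18.1  0.8] M [2.75 0.87 0.14] err [-1.4  3.4 -0. ] t 16.4
-113 12 127.5 ok F [-1.5 18.4  0.4] M [ 2.62  0.98 -0.04] err [-1.6  3.4 -0.1] t 16.8
-113 9 127.5 ok F [-2.5 17.4 -0.1] M [ 2.59  1.18 -0.09] err [-1.9  3.3 -0.2] t 17.1
-113 6 127.5 ok F [ 1.4 16.2  1.2] M [1.72 0.42 0.05] err [-0.4  3.4  0.6] t 17.4
-113 3 127.5 ok F [ 0.6 17.8  2.5] M [3.   0.47 0.03] err [-0.1  3.5  0.8] t 17.7
-113 0 127.5 ok F [ 1.5 14.9  0.4] M [2.19 0.38 0.23] err [-0.1  3.4  0.7] t 18.1
0.05369262943098733
```

View pics/rot.png

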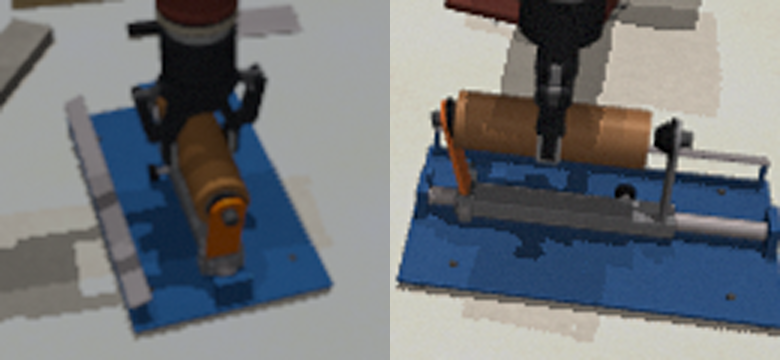

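The roll has swung in. Its right end at (650,137) faces the grey cone at (662,137), and it looks level. I let it slide back onto the grey flange.

```bash
python3 - <<'E'
from h import *
for e in (-108,-104,-100,-97,-94,-92,-90,-89):
    if go(e,0,128.3,.02,7): break
E
```

```text
-108 0 128.3 ok F [ 3.8 13.2 -3.1] M [ 1.18 -0.13  0.33] err [0.3 2.8 0.6] t 18.6
-104 0 128.3 ok F [ 3.5 10.2 -1.4] M [ 1.35 -0.22  0.42] err [0.8 2.1 0.8] t 18.9
-100 0 128.3 ok F [2.1 7.4 0.2] M [ 1.1  -0.06  0.64] err [1.1 1.5 1.2] t 19.3
-97 0 128.3 hit F [-1.   1.   6.4] M [-0.    0.1   0.61] err [1.4 0.2 1.5] t 19.5
```

Upward force at about 7 mm before the seat suggests the grey-side rim rides on the cone. I check the roll's pitch and offset in the hand from the wrist depth.

```bash
python3 - <<'E'
from h import *
hold(.3)
o=observe();img,d,W=look("seat");print(o["eef_pos"],o["ft_force"],o["tcp_rot"])
L=W.copy();R=np.array([[np.cos(A),np.sin(A)],[-np.sin(A),np.cos(A)]])
L[...,:2]=(W[...,:2]-C0)@R.T;L*=1000;e=R@(o["eef_pos"][:2]-C0)*1000;print("tcp disp",e)
h=cv2.cvtColor(img,cv2.COLOR_RGB2HSV)
m=(abs(L[...,0])<35)&(L[...,2]>125)&(L[...,2]<175)&(h[...,0]<20)&(h[...,1]>90)&(L[...,1]>e[1]-30)&(L[...,1]<90)
q=L[m]
for y in range(-40,70,10):
    k=(q[:,1]>=y)&(q[:,1]<y+10)
    if k.sum()>20: print(y,k.sum(),"x",np.round(np.percentile(q[k,0],[1,99]),1),round(np.mean(np.percentile(q[k,0],[1,99])),1),"top",np.round(np.percentile(q[k,2],98),1))
print("far",q[:,1].max())
m=(abs(L[...,0])<35)&(L[...,2]>105)&(L[...,2]<160)&(L[...,1]>q[:,1].max()+1)&(L[...,1]<100);P=L[m]
for y in range(48,80,2):
    k=(P[:,1]>=y)&(P[:,1]<y+2)
    if k.sum()>5: print(y,k.sum(),"x",np.round(np.percentile(P[k,0],[2,98]),1),"z",np.round(P[k,2].max(),1))
cv2.imwrite("pics/seatc.png",cv2.resize(img[0:200,200:460],(780,600),interpolation=2)[:,:,::-1])
E
```

```text
[0.4786807  0.17571568 0.10875276] [-0.15236186  0.84003786  5.97833368] [3.13847286e+00 8.44492365e-04 1.84198645e+00]
tcp disp [  1.40449848 -36.76572423]
-40 2642 x [-25.1  27.1] 1.0 top 155.6
-30 2964 x [-23.8  26.9] 1.6 top 155.5
-20 3281 x [-23.6  26.7] 1.6 top 155.4
-10 3579 x [-23.1  27. ] 1.9 top 155.3
0 3884 x [-23.1  27.2] 2.0 top 155.2
10 4069 x [-22.6  27.6] 2.5 top 155.1
20 4233 x [-22.3  27.8] 2.8 top 155.1
30 4224 x [-22.2  28.1] 2.9 top 155.0
40 4137 x [-21.9  28.1] 3.1 top 154.8
50 1075 x [-21.5  27.5] 3.0 top 154.8
far 56.715008185456455
56 61 x [-15.1  13.3] z 146.7
58 775 x [-17.9  18.3] z 151.7
60 780 x [-17.8  18.6] z 151.4
62 326 x [-17.3  17.9] z 151.7
64 482 x [-15.6  16.5] z 150.0
66 447 x [-15.9  16.5] z 150.3
68 19 x [-14.8  12.4] z 148.0
70 15 x [-3.5  3.7] z 139.6
72 94 x [-7.   7.2] z 139.5
74 12 x [-7.5  8.1] z 134.6
```

View pics/seatc.png

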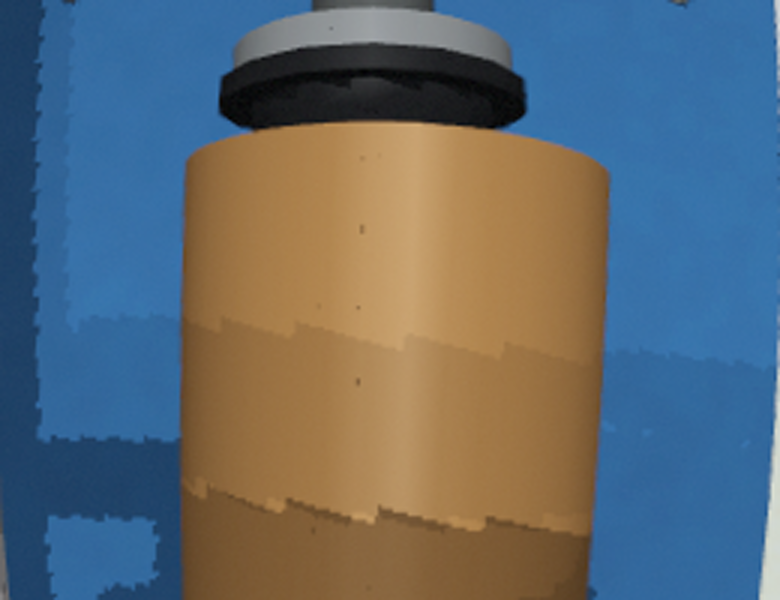

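The grey end is about 2 mm from its flange. It sits about 2.7 mm off in +x and about 3 mm low, and the roll is yawed by 1.3°, so the cone is wedging it. I centre it, then seat it.

```bash
python3 - <<'E'
from h import *
go(-97,1.3,130,.01,None,dx=1.0);hold(.3)
go(-97,1.3,130,.01,None,dx=1.0)
for e in (-96,-95,-94,-93):
    if go(e,1.3,130,.01,5,dx=1.0): break
hold(.3);o=observe();img,d,W=look("seat2");print(o["ft_force"])
L=W.copy();R=np.array([[np.cos(A),np.sin(A)],[-np.sin(A),np.cos(A)]])
L[...,:2]=(W[...,:2]-C0)@R.T;L*=1000;e=R@(o["eef_pos"][:2]-C0)*1000;print("tcp disp",e)
h=cv2.cvtColor(img,cv2.COLOR_RGB2HSV)
q=L[(abs(L[...,0])<35)&(L[...,2]>125)&(L[...,2]<175)&(h[...,0]<20)&(h[...,1]>90)&(L[...,1]>e[1]-30)&(L[...,1]<90)]
for y in range(-30,60,20):
    k=(q[:,1]>=y)&(q[:,1]<y+10)
    print(y,"x",round(np.mean(np.percentile(q[k,0],[1,99])),1),"top",np.round(np.percentile(q[k,2],98),1))
print("far",q[:,1].max())
E
```

```text
-97 1.3 130 ok F [ 3.5  8.2 -0.7] M [ 1.36 -0.25  0.44] err [0.5 1.6 0.4] t 20.2
-97 1.3 130 ok F [ 3.9  7.7 -1. ] M [ 1.02 -0.29  0.43] err [0.5 1.6 0.3] t 20.8
-96 1.3 130 ok F [ 3.1  7.9 -0.1] M [ 0.98 -0.27  0.42] err [0.7 1.4 0.5] t 21.0
-95 1.3 130 ok F [ 3.3  6.1 -0.1] M [ 0.86 -0.21  0.3 ] err [0.8 1.2 0.7] t 21.2
-94 1.3 130 ok F [2.3 5.1 3.2] M [ 0.8  -0.23  0.31] err [0.9 0.8 0.8] t 21.5
-93 1.3 130 ok F [3.7 3.1 5.3] M [ 0.65 -0.33  0.37] err [1.  0.3 0.9] t 21.8
[2.02194764 5.21132833 5.17052287]
tcp disp [ -0.18651194 -32.56391614]
-30 x -0.3 top 156.6
-10 x -0.3 top 156.5
10 x -0.2 top 156.4
30 x 0.0 top 156.3
50 x 0.1 top 156.2
far 60.26293902223702
```

```bash
python3 - <<'E'
from h import *
for e in (-92,-91,-90):
    if go(e,1.0,130,.01,5,dx=.8): break
    if observe()["ft_force"][1]<-2: break
hold(.2);o=observe();print(o["ft_force"])
gripper_to(.062,20);hold(.4);o=observe();print(o["opening"],o["ft_force"])
p,d=get_image("side");q,d=get_image("scene")
cv2.imwrite("pics/rel.png",np.hstack([cv2.resize(p[120:240,240:370],(390,360),interpolation=2),cv2.resize(q[160:280,320:450],(390,360),interpolation=2)])[:,:,::-1])
E
```

```text
-92 1.0 130 hit F [-0.3  1.3  4.1] M [0.22 0.1  0.58] err [ 1.1 -0.2  1. ] t 22.3
[-1.72879978  2.86478989  4.95919472]
0.06190372680231149 [ 0.15847097 -0.07359172  0.22861013]
```

View pics/rel.png

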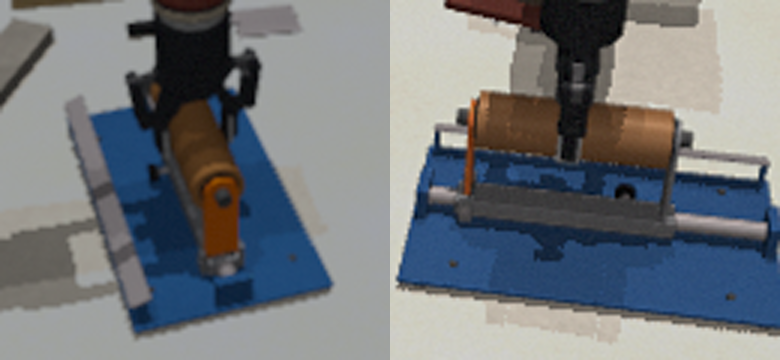

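The fingers are free of load and the roll sits flush between the upright orange arm (470,145) and the grey arm (678,150). I open fully, withdraw straight up and check.

```bash
python3 - <<'E'
from h import *
gripper_to(.085);e=observe()["eef_pos"]
print(move_l([e[0],e[1],e[2]+.10],.06,max_force=6),observe()["ft_force"])
e=observe()["eef_pos"];b=w2(0,-.11);move_l([*b,.28],.15);hold(.5)
o=observe();img,d,W=look("fin");print(o["time_s"])
L=W.copy();R=np.array([[np.cos(A),np.sin(A)],[-np.sin(A),np.cos(A)]])
L[...,:2]=(W[...,:2]-C0)@R.T;L*=1000
h=cv2.cvtColor(img,cv2.COLOR_RGB2HSV)
q=L[(abs(L[...,0])<35)&(L[...,2]>125)&(L[...,2]<175)&(h[...,0]<20)&(h[...,1]>90)&(L[...,1]>-115)&(L[...,1]<90)]
for y in range(-110,60,20):
    k=(q[:,1]>=y)&(q[:,1]<y+10)
    if k.sum()>20: print(y,"x",round(np.mean(np.percentile(q[k,0],[1,99])),1),"top",np.round(np.percentile(q[k,2],98),1))
print("far",q[:,1].max())
E
```

```text
False [-0.62356478  0.66835098  1.05569327]
26.7833
-110 x -0.6 top 157.4
-90 x -0.6 top 157.6
-70 x -0.5 top 157.5
-50 x 0.2 top 157.4
-30 x 0.0 top 157.5
-10 x 0.3 top 157.3
10 x 0.2 top 157.3
30 x 0.4 top 157.4
50 x 0.5 top 157.4
far 65.97900447850905
```

```bash
python3 -c "
from plant import *
print(job_done())"
```

```text
the job is handed in; nothing more can be done
None
```

I loaded the brown roll and handed the job in at about 27 s. In the last check, with the gripper clear, it hung level on both cones with its axis about 129 mm above the bench and within 1 mm of the cone axis. I saw no judging result.

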